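# Wedge the slide case tight in its carrier

### The arm

A 6-joint arm with a two-finger parallel gripper is mounted at the origin on the work surface. World frame = base frame: x ahead of the robot, y to its left, z up, the work surface at z = 0. Lengths are in mm, angles in rad, forces in N, time in s.
With the tool pointing down it reaches from about 350 to 975 mm from the base axis. Payload 7.1 kg.
Tool frame: the origin (TCP) lies at the very end of the fingers, on their centre line; the grasp point (between the pads) lies 19 mm behind it; x points along the fingers, y is the direction in which the jaws open and shut, and the axes are right-handed (so a half turn about x gives the same grasp; the last joint's range is limited). The gripper opens to 88 mm and grips with 3 to 60 N. Pads are 20 mm wide; open, the fingers measure 115 mm over their backs; the gripper's body (75 mm by 178 mm) begins 61 mm behind the grasp point.
Start: joints at [-1.245, 0.423, 1.63, -0, 1.089, -0.019], TCP at [211.272, -588.191, 222.675] pointing down, gripper open.
Joint ranges: [-3, 3], [-0.9, 2.11], [0.09, 2.58], [-1.31, 4.45], [0.11, 2.69], [-2.54, 2.54]. Speed limits (rad/s): [2.39, 2.39, 3.01, 3.14, 3.14, 3.14].

### API

Orientations are given as a rotation vector (axis times angle).
In Python, from workcell import ctrl gives the robot as it stands. The module is installed in compiled form; this text tells all that it offers.
- The arm moves only by the tool carry_out, never from a script. Its argument "commands" is a list of rows, each a list of 6 numbers: the shift along the tool's x, y, z in m, then the turn, a rotation vector about the tool's x, y, z in degrees. In form: [[tx, ty, tz, rx, ry, rz], ...]. A call has 1 to 8 rows; each row shifts and turns the pose as measured when the row begins, along the tool's axes as they then stand; what a row does not reach is not made up. A row lasts 1/8 s, in which the tool goes at most 62.5 mm and 10.7 degrees, less where a joint would pass 70% of its speed; a pose out of reach is approached as far as the arm can. A call with a gripper value outside its range is refused whole. "grip" is the closure, from 0 (fully open) to 1 (shut), set as the call begins (left out, the last holds). The fingers move at their own pace and stop on an object; the grip force is fixed at half the most. Time passes only in rows, so rows that do not move let the fingers close. It gives the time, the measured TCP pose, the force and the opening at its end, in the units of the state.
- ctrl.get_obs(): the state, without advancing time (a new reading comes with each control period).
- ctrl.get_image(name): name is "scene" or "top"; returns a dict with "pixels" (420x560x3 uint8, blue, green, red), "intrinsics" (3x3 intrinsics, pixels), "dist_coeffs" ([k1, k2, p1, p2, k3] as OpenCV has them; the pictures are not rectified), "rvec" (rotation vector, rad) and "tvec" (3), from world to camera coordinates, as OpenCV has them. Camera axes: x right, y down, z forward; pixel columns grow to the right and rows downward; lengths in mm; the calibration is good to about 2 mm. A picture is of the moment at which its call begins. There is no depth.
- ctrl.close_job(): hands the job in, once; it reports no verdict.
The state is a dict: "t": time; "qpos": joint angles; "qvel": joint speeds; "joint_torque": joint torques, N m; "ee_pos": TCP position; "orientation": TCP orientation; "ft_force": force on the tool from outside, world axes, zero at the start; "moment": the same for the moment, N m; "width": finger opening in mm.
Only numpy, scipy, OpenCV 4.12 (cv2) and the standard library are available. Lean on these libraries where they do the work, as an engineer would, in place of code of your own. Each camera call takes 0.05 s, during which the arm holds its last target. There are 200 camera calls.

### The job

The slide case is sitting loose in its plywood carrier. Take the tapered wooden wedge out of the stand, put it thin end down into the gap between the case and the carrier's end wall nearest the robot, about the middle of the gap, and press it down firmly until the case is pushed hard against the opposite end wall and the wedge is jammed tight. Let go and leave it standing upright in the gap.

Things in the scene. Friction and masses are not known exactly. Their poses are not given: they have to be found in the camera images.
- wedge_mid (a point): Tapered plain wood wedge, 80 g, leaning up to 3 degrees, thin end down in a stand slot, foot 10 mm above the bench. 140 mm tall, 40 mm wide (y), 6 mm thick (x) at the foot, growing evenly to 43 mm at the head. Point half-way up; z up. -x face flat, upright, 12 mm from the point; +x face slopes, 12.7 mm from it at this height. Grip the parallel y faces high up.
- stand: White stand, 210 (x) by 85 (y) by 55 mm high, fixed; origin at the centre of its underside. Three slots 45 mm deep at x = -65, 0, +65 mm hold, in any order, the wedge and two straight wooden slats, 15 and 17 mm thick, as tall and wide as the wedge, which stay there. The upper 95 mm of each piece is free.
- case_mid (a point): Closed grey slide case, loose in the carrier: 90 mm along x, 140 along y, 90 high, about 0.6 kg. Point at its centre. It starts 4 to 8 mm short of the carrier's far end wall, leaving a gap of 18 to 22 mm between its -x face and the near end wall. Driving it home takes roughly 5 to 12 N of push down on the wedge, jamming 15 to 20 N; it then holds by friction.
- carrier: Open plywood carrier, fixed. Origin: centre of its underside; x from near to far end wall. Inside 116 (x) by 160 mm, floor 10 mm thick; end walls (inner faces x = -58, +58 mm, 12 thick) 110 mm high, side walls 60. Wedge goes in at the -x wall, flat face to it, slope to the case. Tight: case centre at x = +13, wedge foot about 15 mm above the floor, head 165 mm above the bench.
Things that resemble listed ones, but are neither listed nor needed, are in the scene too. What is shaped like the part that bears wedge_mid but green is not meant.

How it is judged:
By the outcome, as a careful person would: the job done as asked, in the order asked, and still so for the second after the job is handed in, with the robot touching nothing.
It also fails if it takes over 38 s, if anything falls off the work surface, if the arm or the gripper's body presses on something with over 40 N, if the wrist force passes 120 N, or if a joint passes its speed limit or range.

## Working session

There is one attempt and no reset: what is moved stays moved. The work goes in short steps, Python scripts to look and compute and a tool call to move; the robot and the scene stay as the last step left them, time stands still between calls to the robot, and variables do not carry over. Pictures are saved under pics/ and viewed, about 8 in all and at most 12, crops included, and the job is handed in when it is done.

Besides the shell and the picture viewer there is one more tool, called as name([rows], argument=value, ...), one row to a line, values as JSON. carry_out: Moves the arm, as the interface text tells. Its arguments: {"type":"object","properties":{"commands":{"type":"array"},"grip":{"type":"number"}},"required":["commands"]}

```bash
mkdir -p pics; cat > h.py <<'E'
import numpy as np, cv2
from workcell import ctrl
from scipy.spatial.transform import Rotation as R
def snap(n,tag):
    d=ctrl.get_image(n); cv2.imwrite(f'pics/{tag}.png',d['pixels']); np.save(f'pics/{tag}.npy',d,allow_pickle=True); return d
def load(tag): return np.load(f'pics/{tag}.npy',allow_pickle=True).item()
def proj(d,P): return cv2.projectPoints(np.float64(P).reshape(-1,3),np.float64(d['rvec']),np.float64(d['tvec']),d['intrinsics'],np.float64(d['dist_coeffs']))[0].reshape(-1,2)
def ray(d,uv):
    n=cv2.undistortPoints(np.float64(uv).reshape(-1,1,2),d['intrinsics'],np.float64(d['dist_coeffs'])).reshape(-1,2)
    Rm=cv2.Rodrigues(np.float64(d['rvec']))[0]; t=np.float64(d['tvec']).ravel()
    return -Rm.T@t, np.c_[n,np.ones(len(n))]@Rm
def onz(d,uv,z):
    c,r=ray(d,uv); return c+r*((z-c[2])/r[:,2])[:,None]
def crop(tag,x0,y0,w,h,s,out):
    i=cv2.imread(f'pics/{tag}.png')[y0:y0+h,x0:x0+w]; cv2.imwrite(f'pics/{out}.png',cv2.resize(i,None,fx=s,fy=s,interpolation=cv2.INTER_CUBIC))
E
python3 - <<'E'
from h import *
a=snap('scene','s0');b=snap('top','t0')
for d in(a,b):print(ray(d,[[280,210]]))
o=ctrl.get_obs();print(o['t'],o['ee_pos'],o['orientation'],o['ft_force'],o['width'])
print(R.from_rotvec(o['orientation']).as_matrix().round(3))
cv2.imwrite('pics/both.png',np.vstack([a['pixels'],b['pixels']])[:, :]) if 0 else None
E
```

```text
(array([866.30463881, 630.47713816, 530.73589526]), array([[-0.41467367, -0.74934487, -0.51640436]]))
(array([509.21748817,  27.46609778, 810.09438868]), array([[ 0.06254639, -0.01685601, -0.99807445]]))
0.1 [ 211.09808861 -587.7528527   221.98331433] [ 2.03445029  0.35566274 -2.03489108] [-0.36446982 -0.08771642 -0.23091982] 87.76568107037565
[[-0.     0.338 -0.941]
 [ 0.001 -0.941 -0.338]
 [-1.    -0.001 -0.   ]]
```

View pics/s0.png

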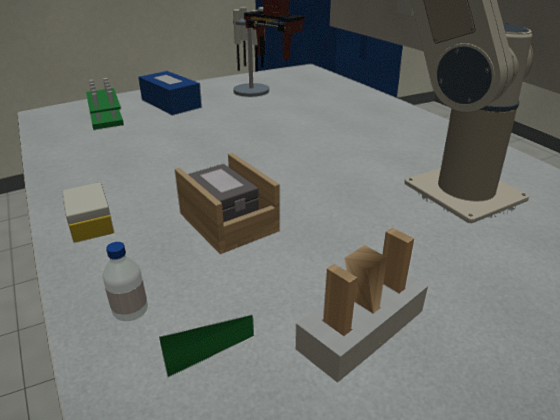

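View pics/t0.png

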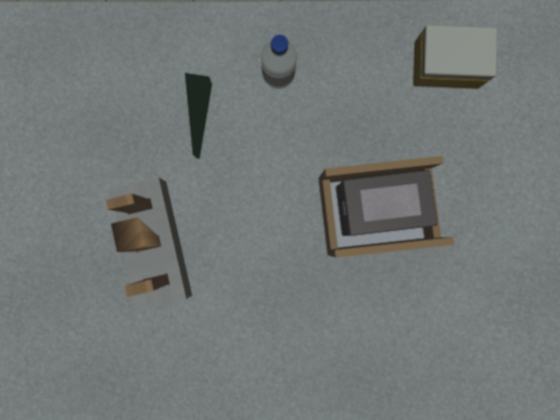

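The scene shows the stand with three pieces: slats at scene (340,300) and (397,260), and the tapered plain wedge between them at (365,280), top view (135,235). What could be mistaken for the wedge: the green wedge lying at scene (205,345), top (198,115), and the two slats. I choose the middle plain-wood piece. The carrier is at scene (230,205), top (388,207).

```bash
python3 - <<'E'
from h import *
t=load('t0')
print(onz(t,[[0,0],[560,0],[0,420],[560,420],[135,235],[388,207]],0).round())
i=cv2.imread('pics/t0.png');i=cv2.convertScaleAbs(i,alpha=1.6,beta=10);cv2.imwrite('pics/t0b.png',i)
crop('t0b',95,160,115,150,4,'c1'); crop('t0b',310,145,155,120,5,'c2')
s=cv2.imread('pics/s0.png')
E
```

```text
[[ 950.  527.    0.]
 [ 944. -502.    0.]
 [ 198.  501.    0.]
 [ 195. -467.    0.]
 [ 516.  275.    0.]
 [ 565. -181.    0.]]
```

View pics/c1.png

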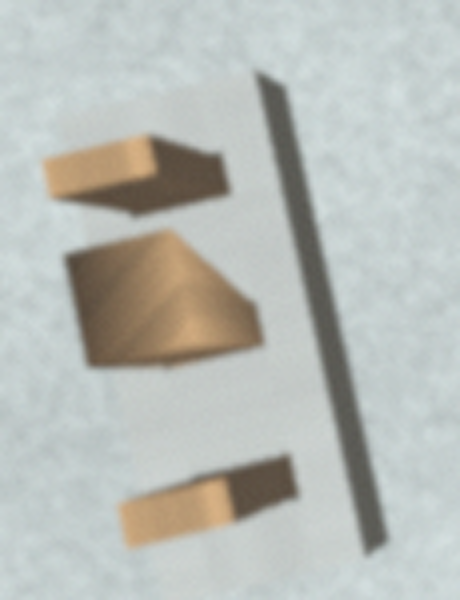

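View pics/c2.png

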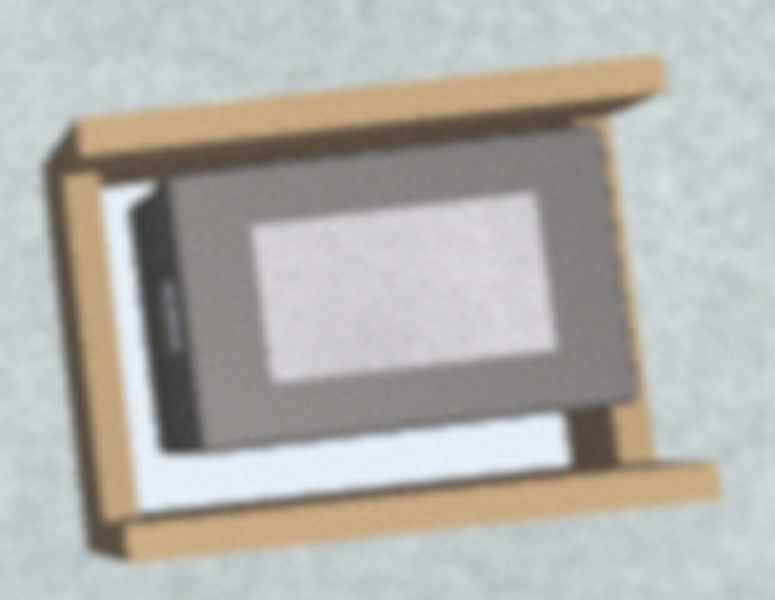

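```bash
cat > m.py <<'E'
from h import *
t=load('t0')
def f(p,s,o,z): return onz(t,np.array(p,float)/s+np.array(o),z)
def info(n,P):
    print(n,P[:,:2].round(1).tolist(),'edges',np.linalg.norm(np.diff(np.r_[P,P[:1]],axis=0),axis=1).round(1))
o=(95,160);q=(310,145)
w=f([[66,255],[168,230],[190,342],[88,366]],4,o,150);info('head',w);print(w.mean(0))
info('foot55',f([[255,305],[262,345]],4,o,55))
info('slat1',f([[43,160],[151,136],[157,172],[54,198]],4,o,150))
info('slat2',f([[120,507],[224,479],[233,520],[128,548]],4,o,150))
info('stand',f([[258,72],[365,555]],4,o,55))
lo=f([[128,525],[718,465],[718,497],[128,560]],5,q,110);info('low',lo)
up=f([[78,120],[662,57],[662,88],[78,155]],5,q,110);info('up',up)
C=(lo.mean(0)+up.mean(0))/2;print('carrier',C, 'sep',np.linalg.norm(lo.mean(0)-up.mean(0)))
d=up.mean(0)-lo.mean(0);print('yaw',np.degrees(np.arctan2(d[1],d[0])))
for W in(lo,up):
    e=W[0]-W[1];print('yaw wall',np.degrees(np.arctan2(-e[0],e[1])))
c=f([[170,180],[605,125],[635,400],[200,450]],5,q,100);info('case',c)
e=c[0]-c[1];print('yaw case',np.degrees(np.arctan2(-e[0],e[1])),c.mean(0))
for a,b in((w[0],w[1]),(w[3],w[2])):
    e=a-b;print('yaw wedge',np.degrees(np.arctan2(-e[0],e[1])))
E
python3 m.py
```

```text
head [[531.5, 263.4], [540.5, 226.4], [499.5, 217.7], [491.0, 254.6]] edges [38.2 41.9 37.9 41.5]
[515.64519326 240.53524822 150.        ]
foot55 [[513.4, 218.2], [496.7, 215.0]] edges [17. 17.]
slat1 [[566.5, 272.5], [575.2, 233.1], [561.9, 230.7], [552.5, 268.2]] edges [40.3 13.5 38.7 14.7]
slat2 [[440.0, 242.1], [449.8, 204.6], [435.0, 201.1], [425.3, 238.9]] edges [38.7 15.2 39.  15.1]
stand [[611.7, 218.1], [409.6, 171.2]] edges [207.4 207.4]
low [[490.5, -70.2], [508.4, -252.7], [498.6, -252.4], [479.7, -70.1]] edges [183.4   9.9 183.3  10.8]
up [[617.2, -56.3], [636.1, -239.2], [626.3, -239.0], [606.2, -56.2]] edges [183.9   9.8 183.9  11.1]
carrier [ 557.87506687 -154.50660969  110.        ] sep 127.85465110703892
yaw 6.150479857841441
yaw wall 5.598672513862405
yaw wall 5.873422001816992
case [[599.4, -86.5], [616.2, -224.5], [528.9, -231.5], [513.7, -94.6]] edges [139.   87.6 137.7  86.1]
yaw case 6.940625668132595 [ 564.56698453 -159.25459606  100.        ]
yaw wedge 13.621791864952911
yaw wedge 12.978749778417374
```

The measured sizes agree with the given ones: head about 42 by 38, wall spacing 128, wall length 184, stand length 207. Wedge yaw is about 13°, carrier yaw about 5.9°. Moving over the wedge now.

carry_out([
  [0,0,0,6.6,0,0],
  [0,-0.051,-0.033,0,0,0],
  [0,-0.051,-0.033,0,0,0],
  [0,-0.051,-0.033,0,0,0],
  [0,-0.051,-0.033,0,0,0],
  [0,-0.051,-0.033,0,0,0],
  [0,-0.051,-0.033,0,0,0],
  [0,-0.051,-0.033,0,0,0],
], grip=0)

```text
t: 1.1
ee_pos: [358.5, -179.8, 220.4]
orientation: [2.108, 0.233, -2.108]
ft_force: [0.7, -0.2, 0.4]
width: 87.9
```

carry_out([
  [0,-0.051,-0.033,0,0,0],
  [0,-0.051,-0.033,0,0,0],
  [0,-0.051,-0.033,0,0,0],
  [0,-0.051,-0.033,0,0,0],
  [0,-0.051,-0.033,0,0,0],
  [0,-0.051,-0.033,0,0,0],
  [0,-0.04,-0.025,0,0,0],
  [0,0,0,0,0,0],
])

```text
t: 2.1
ee_pos: [503.7, 222.4, 221.0]
orientation: [2.106, 0.238, -2.102]
ft_force: [0.2, -0.3, -0.2]
width: 87.6
```

```bash
cat >> h.py <<'E'
def go(P,yaw=None):
    o=ctrl.get_obs();Rm=R.from_rotvec(o['orientation']).as_matrix()
    print('t',round(o['t'],2),'tcp',o['ee_pos'].round(1),'F',o['ft_force'].round(1),'w',round(o['width'],1))
    print('yaw_y',np.degrees(np.arctan2(Rm[1,1],Rm[0,1])).round(2),'x',Rm[:,0].round(3),'q6',round(o['qpos'][5],2))
    print('tool mm',(Rm.T@(np.array(P)-o['ee_pos'])).round(1))
    if yaw is not None:
        c,s=np.cos(np.radians(yaw)),np.sin(np.radians(yaw))
        T=np.c_[[0,0,-1],[c,s,0],[s,-c,0]]; T[:,2]=np.cross(T[:,0],T[:,1])
        print('turn deg',np.degrees(R.from_matrix(Rm.T@T).as_rotvec()).round(2)); print('shift after turn',(T.T@(np.array(P)-o['ee_pos'])).round(1))
E
python3 -c "
from h import *
go([513,240,112],-76.8)"
```

```text
t 2.1 tcp [503.7 222.4 221. ] F [ 0.2 -0.3 -0.2] w 87.6
yaw_y -77.22 x [ 0.002  0.002 -1.   ] q6 1.74
tool mm [109.  -15.  -12.7]
turn deg [-0.42 -0.12  0.09]
shift after turn [109.  -15.  -13.1]
```

carry_out([
  [0,-0.015,-0.013,-0.4,0,0],
  [0,0,0,0,0,0],
  [0.03,0,0,0,0,0],
  [0.03,0,0,0,0,0],
  [0.03,0,0,0,0,0],
  [0.019,0,0,0,0,0],
  [0,0,0,0,0,0],
])

```text
t: 2.98
ee_pos: [512.9, 234.2, 109.8]
orientation: [2.104, 0.237, -2.103]
ft_force: [-0.3, -0.4, -0.5]
width: 87.8
```

```bash
python3 -c "
from h import *
go([513,240,112],-76.8)
snap('top','t1');s=snap('scene','s1')
crop('s1',280,180,170,200,3,'c3')
"
```

```text
t 2.98 tcp [512.9 234.2 109.8] F [-0.3 -0.4 -0.5] w 87.8
yaw_y -77.18 x [ 0.  0. -1.] q6 1.75
tool mm [-2.2 -5.7 -1.4]
turn deg [-0.38 -0.03  0.01]
shift after turn [-2.2 -5.6 -1.5]
```

View pics/c3.png

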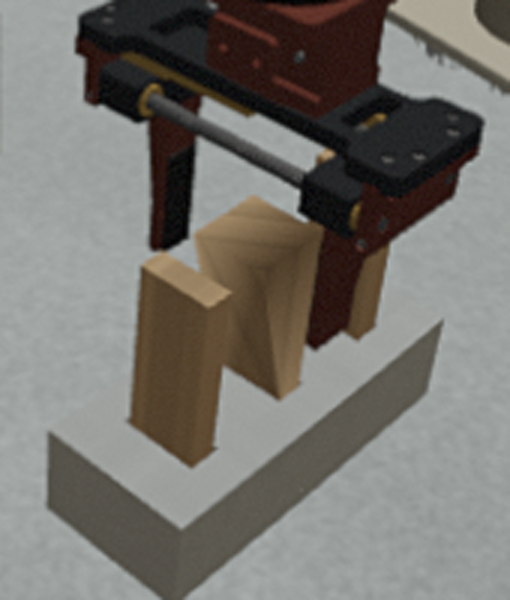

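The crop confirms the plain tapered wedge between the two fingers, its head at crop (262,215), with the slats clear of them. I'll centre in y and grip.

carry_out([
  [-0.002,-0.006,-0.0015,0,0,0],
  [0,0,0,0,0,0],
])

```text
t: 3.32
ee_pos: [515.5, 241.7, 115.6]
orientation: [2.112, 0.238, -2.097]
ft_force: [0.9, 0.4, -0.7]
width: 87.6
```

carry_out([
  [0,0,0,0,0,0],
  [0,0,0,0,0,0],
  [0,0,0,0,0,0],
  [0,0,0,0,0,0],
  [0,0,0,0,0,0],
  [0,0,0,0,0,0],
], grip=1)

```text
t: 4.08
ee_pos: [515.8, 242.1, 116.6]
orientation: [2.113, 0.24, -2.095]
ft_force: [-0.5, -0.6, -0.1]
width: 40.0
```

carry_out([
  [-0.01,0,0,0,0,0],
  [-0.03,0,0,0,0,0],
  [-0.04,0,0,0,0,0],
  [-0.04,0,0,0,0,0],
  [-0.04,0,0,0,0,0],
  [-0.01,0,0,0,0,0],
  [0,0,0,0,0,0],
])

```text
t: 4.95
ee_pos: [513.6, 241.0, 293.2]
orientation: [2.112, 0.239, -2.096]
ft_force: [-0.3, 0.5, -2.9]
width: 39.7
```

```bash
python3 -c "
from h import *
go([513,240,112],-76.8)
"
```

```text
t 4.95 tcp [513.6 241.  293.2] F [-0.3  0.5 -2.9] w 39.7
yaw_y -77.17 x [ 0.007  0.003 -1.   ] q6 1.76
tool mm [181.2   1.1   2.3]
turn deg [-0.37 -0.45  0.09]
shift after turn [181.2   0.8   0.9]
```

carry_out([
  [0,0,0,6.9,-0.4,0.1],
  [0,0.055,0.004,0,0,0],
  [0,0.055,0.004,0,0,0],
  [0,0.055,0.004,0,0,0],
  [0,0.055,0.004,0,0,0],
  [0,0.055,0.004,0,0,0],
  [0,0.055,0.004,0,0,0],
  [0,0.05,0.004,0,0,0],
])

```text
t: 5.95
ee_pos: [516.9, -147.9, 277.9]
orientation: [2.142, 0.117, -2.192]
ft_force: [1.4, 0.4, -1.0]
width: 39.7
```

carry_out([
  [0,0.02,0,0,0,0],
  [0,0,0,0,0,0],
  [0,0,0,0,0,0],
])

```text
t: 6.32
ee_pos: [516.9, -169.0, 273.5]
orientation: [2.138, 0.116, -2.203]
ft_force: [-0.1, -0.4, 0.1]
width: 40.0
```

```bash
python3 -c "
from h import *
go([526.9,-160.7,250],-84.1)
snap('top','t2');s=snap('scene','s2')
crop('s2',150,90,170,170,3.5,'c4')
"
```

```text
t 6.33 tcp [ 516.9 -169.   273.5] F [-0.1 -0.4  0.1] w 40.0
yaw_y -84.15 x [-0.03   0.003 -1.   ] q6 1.14
tool mm [ 23.2  -7.1 -11.5]
turn deg [-0.04  1.7   0.36]
shift after turn [ 23.5  -7.2 -10.8]
```

View pics/c4.png

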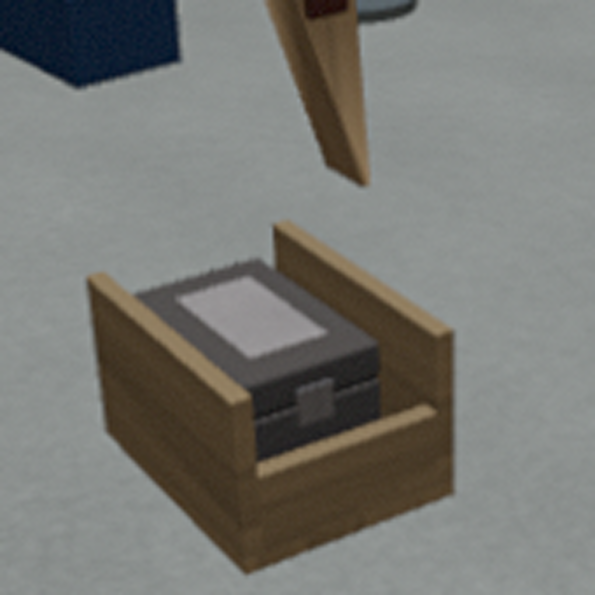

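The crop shows the wedge hanging thin end down, foot at crop (350,178), above the near wall of the carrier, with the case top at (255,315). The tool is tilted 1.7°, so I'll straighten it and shift.

carry_out([
  [0,0,0,0,1.7,0.4],
  [0.015,-0.007,-0.011,0,0,0],
  [0,0,0,0,0,0],
])

```text
t: 6.8
ee_pos: [528.2, -157.7, 258.3]
orientation: [2.17, 0.114, -2.162]
ft_force: [0.0, 0.5, -1.2]
width: 39.9
```

```bash
cat > fit.py <<'E'
from h import *
# model wedge in tool frame; tilt about carrier y (a, deg), offsets
def wedge(o,dx,dy,h,a,b=0):
    Rm=R.from_rotvec(o['orientation']).as_matrix()
    # wedge axes: x = -tool z, y = -tool y, z = -tool x ; origin on flat face at TCP height
    A=np.c_[-Rm[:,2],-Rm[:,1],-Rm[:,0]]@R.from_euler('xy',[b,a],degrees=True).as_matrix()
    z0=h-140
    th=lambda z:6+37*z/140
    P=[[x,y,z+z0] for z in(0,140) for x in(0,th(z)) for y in(-20,20)]
    return o['ee_pos']+(np.array(P)+[-dx,-dy,0])@A.T
E
python3 - <<'E'
from fit import *
go([526.9,-160.7,250],-84.1)
o=ctrl.get_obs()
for n,k in(('top','t3'),('scene','s3')):
    d=snap(n,k);i=cv2.resize(d['pixels'],None,fx=4,fy=4,interpolation=cv2.INTER_CUBIC)
    i=cv2.convertScaleAbs(i,alpha=1.5)
    for a,c in((0,(0,0,255)),):
        p=proj(d,wedge(o,22,0,33,a));print(k,p.round(1).tolist())
        q=((p+.5)*4-.5)
        for e in((0,1),(1,3),(3,2),(2,0),(0,4),(1,5),(2,6),(3,7)): cv2.line(i,tuple(map(int,q[e[0]].round())),tuple(map(int,q[e[1]].round())),c,1)
    if k=='s3': cv2.imwrite('pics/c5.png',i[340:940,800:1300])
    else: cv2.imwrite('pics/c5t.png',i[700:1100,1300:1900])
E
```

```text
t 6.8 tcp [ 528.2 -157.7  258.3] F [ 0.   0.5 -1.2] w 39.9
yaw_y -83.91 x [ 0.004 -0.001 -1.   ] q6 1.15
tool mm [8.3 2.8 1.6]
turn deg [ 0.19 -0.2  -0.09]
shift after turn [8.3 2.8 1.6]
t3 [[414.8, 237.9], [387.5, 240.9], [414.3, 233.8], [387.0, 236.8], [453.4, 238.3], [418.6, 242.1], [448.3, 201.1], [413.6, 205.0]]
s3 [[241.0, 146.5], [251.4, 153.0], [238.5, 147.2], [248.8, 153.7], [238.3, 79.1], [249.3, 83.7], [218.4, 82.8], [229.0, 87.6]]
```

View pics/c5.png

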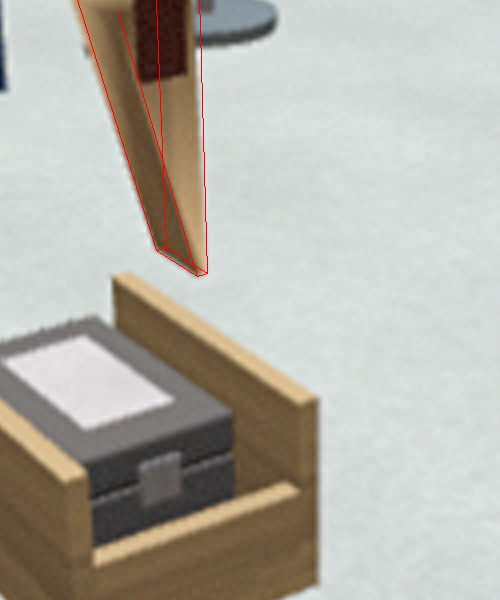

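The projected wedge model, in red, lands on the real foot at crop (200,272) to within about 1 px, and the lean is under 1°. Lowering the foot into the gap.

carry_out([
  [0.01,0.003,0.001,0.2,-0.2,0],
  [0.02,0,0,0,0,0],
  [0.02,0,0,0,0,0],
  [0.015,0,0,0,0,0],
  [0,0,0,0,0,0],
])

```text
t: 7.52
ee_pos: [527.9, -163.2, 191.2]
orientation: [2.169, 0.106, -2.167]
ft_force: [0.6, -0.1, -0.8]
width: 39.7
```

```bash
python3 - <<'E'
from fit import *
go([526.9,-160.7,185],-84.1)
d=snap('scene','s4');snap('top','t4');crop('s4',180,90,120,140,4,'c6')
# predicted near wall top corners (carrier frame) in scene px
C=np.array([557.9,-154.5]);a=np.radians(5.9)
M=np.array([[np.cos(a),-np.sin(a)],[np.sin(a),np.cos(a)]])
P=[np.r_[C+M@[x,y],110] for x in(-58,-70) for y in(-92,92)]
print('wall in c6', ((proj(d,P)-[180,90])*4).round().tolist())
E
```

```text
t 7.53 tcp [ 527.9 -163.2  191.2] F [ 0.6 -0.1 -0.8] w 39.7
yaw_y -84.22 x [ 0.001 -0.003 -1.   ] q6 1.15
tool mm [ 6.2 -2.6  0.7]
turn deg [-0.12 -0.05 -0.17]
shift after turn [ 6.2 -2.5  0.7]
wall in c6 [[191.0, 250.0], [379.0, 377.0], [210.0, 245.0], [399.0, 371.0]]
```

View pics/c6.png

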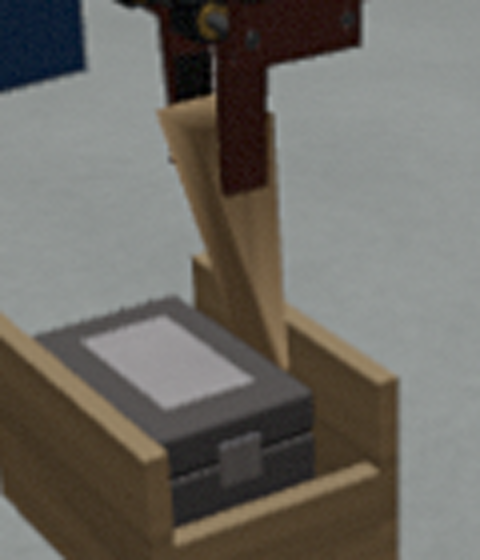

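The foot is now in the gap, at crop (280,365), in front of the near wall. Next I'll probe toward the wall (tool +z) while watching the force.

carry_out([
  [0.003,-0.003,0.002,0,0,0],
  [0,0,0,0,0,0],
])

```text
t: 7.88
ee_pos: [527.2, -160.7, 190.7]
orientation: [2.173, 0.105, -2.161]
ft_force: [0.1, 0.6, -1.2]
width: 39.8
```

carry_out([
  [0,0,0.002,0,0,0],
  [0,0,0,0,0,0],
])

```text
t: 8.12
ee_pos: [525.4, -160.9, 191.4]
orientation: [2.174, 0.104, -2.16]
ft_force: [0.1, 0.4, -1.1]
width: 39.8
```

carry_out([
  [0,0,0.001,0,0,0],
  [0,0,0,0,0,0],
])

```text
t: 8.38
ee_pos: [524.4, -161.1, 191.6]
orientation: [2.175, 0.104, -2.159]
ft_force: [-0.3, -0.3, 0.3]
width: 39.6
```

carry_out([
  [0.001,0,0.001,0,0,0],
  [0,0,0,0,0,0],
])

```text
t: 8.62
ee_pos: [523.9, -161.3, 190.7]
orientation: [2.176, 0.104, -2.158]
ft_force: [0.5, 0.4, -1.3]
width: 40.0
```

carry_out([
  [0,0,0.001,0,0,0],
  [0,0,0,0,0,0],
])

```text
t: 8.88
ee_pos: [523.7, -161.4, 190.9]
orientation: [2.178, 0.103, -2.156]
ft_force: [1.8, 1.4, -1.6]
width: 39.9
```

carry_out([
  [0,0,0.001,0,0,0],
  [0,0,0,0,0,0],
])

```text
t: 9.12
ee_pos: [523.3, -161.4, 191.0]
orientation: [2.18, 0.103, -2.154]
ft_force: [2.7, 0.5, -1.2]
width: 39.8
```

```bash
python3 -c "
from h import *
go([526.9,-160.7,185],-84.1)"
```

```text
t 9.12 tcp [ 523.3 -161.4  191. ] F [ 2.7  0.5 -1.2] w 39.8
yaw_y -84.23 x [ 0.012 -0.005 -1.   ] q6 1.15
tool mm [ 6.  -0.4 -3.5]
turn deg [-0.13 -0.66 -0.35]
shift after turn [ 6.  -0.3 -3.6]
```

Wall contact is felt at TCP x of about 523.7, against an expected 522.4. I'll straighten the tool, back off 0.5–1 mm and lower.

carry_out([
  [0,0,-0.001,-0.1,-0.7,-0.35],
  [0.006,0,0,0,0,0],
  [0.006,0,0,0,0,0],
  [0.006,0,0,0,0,0],
  [0,0,0,0,0,0],
])

```text
t: 9.75
ee_pos: [524.6, -161.6, 171.8]
orientation: [2.167, 0.111, -2.17]
ft_force: [2.6, 1.3, -1.9]
width: 39.5
```

```bash
python3 -c "
from h import *
go([524,-160.7,132],-84.1)"
```

```text
t 9.75 tcp [ 524.6 -161.6  171.8] F [ 2.6  1.3 -1.9] w 39.5
yaw_y -84.12 x [-0.001 -0.    -1.   ] q6 1.15
tool mm [39.8 -1.   0.4]
turn deg [-0.02  0.08 -0.01]
shift after turn [39.8 -1.   0.5]
```

carry_out([
  [0.006,0,0,0,0,0],
  [0.006,0,0,0,0,0],
  [0,0,0,0,0,0],
])

```text
t: 10.12
ee_pos: [524.5, -161.7, 159.0]
orientation: [2.167, 0.111, -2.17]
ft_force: [3.0, 0.2, -2.3]
width: 39.5
```

carry_out([
  [0.005,0,0,0,0,0],
  [0.005,0,0,0,0,0],
  [0,0,0,0,0,0],
])

```text
t: 10.5
ee_pos: [524.5, -162.0, 149.7]
orientation: [2.167, 0.111, -2.169]
ft_force: [2.8, -0.8, -3.5]
width: 40.0
```

```bash
python3 -c "
from h import *
go([524,-160.7,132],-84.1)"
```

```text
t 10.5 tcp [ 524.5 -162.   149.7] F [ 2.8 -0.8 -3.5] w 40.0
yaw_y -84.1 x [-0.001 -0.001 -1.   ] q6 1.15
tool mm [17.7 -1.4  0.3]
turn deg [ 0.    0.07 -0.06]
shift after turn [17.7 -1.4  0.4]
```

carry_out([
  [0.005,0,0,0,0,0],
  [0,0,0,0,0,0],
])

```text
t: 10.75
ee_pos: [524.6, -162.2, 145.0]
orientation: [2.167, 0.11, -2.169]
ft_force: [1.4, 0.2, -3.2]
width: 39.5
```

carry_out([
  [0.004,0,0,0,0,0],
  [0,0,0,0,0,0],
])

```text
t: 11.0
ee_pos: [524.5, -162.3, 141.2]
orientation: [2.167, 0.11, -2.169]
ft_force: [1.5, -1.0, -4.6]
width: 39.8
```

carry_out([
  [0.004,0,0,0,0,0],
  [0,0,0,0,0,0],
])

```text
t: 11.25
ee_pos: [524.5, -162.4, 137.4]
orientation: [2.167, 0.11, -2.169]
ft_force: [1.8, -0.2, -3.4]
width: 39.8
```

```bash
python3 - <<'E'
from fit import *
go([524,-160.7,132],-84.1)
print(ctrl.get_obs()['moment'].round(2))
d=snap('scene','s5');t=snap('top','t5')
a=cv2.resize(d['pixels'][120:260,160:300],None,fx=4,fy=4,interpolation=cv2.INTER_CUBIC)
cv2.imwrite('pics/c7.png',a)
E
```

```text
t 11.25 tcp [ 524.5 -162.4  137.4] F [ 1.8 -0.2 -3.4] w 39.8
yaw_y -84.09 x [-0.001 -0.002 -1.   ] q6 1.15
tool mm [ 5.4 -1.8  0.3]
turn deg [ 0.01  0.06 -0.1 ]
shift after turn [ 5.4 -1.8  0.3]
[-0.01 -0.75  0.  ]
```

View pics/c7.png

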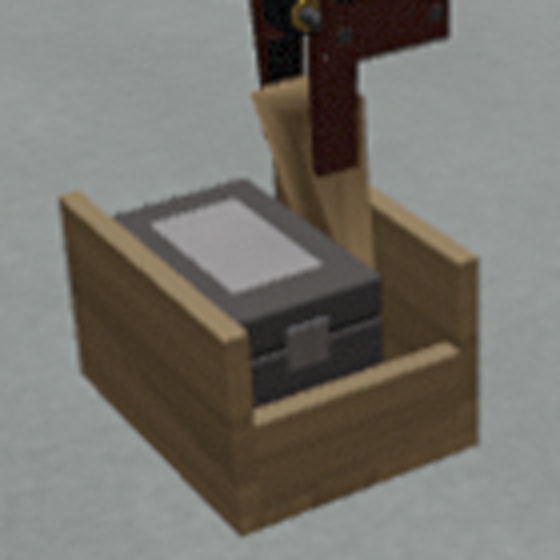

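The wedge sits in the gap against the near wall and hasn't slipped in the grip: the head is still about 85 crop px above the fingertip, as before. I'll keep pressing.

carry_out([
  [0.003,-0.001,0,0,0,0],
  [0,0,0,0,0,0],
])

```text
t: 11.6
ee_pos: [524.2, -162.0, 135.5]
orientation: [2.165, 0.109, -2.168]
ft_force: [-0.1, 0.3, -4.6]
width: 39.6
```

carry_out([
  [0.003,0,0,0,0,0],
  [0,0,0,0,0,0],
])

```text
t: 11.85
ee_pos: [523.7, -162.2, 134.3]
orientation: [2.164, 0.109, -2.169]
ft_force: [0.5, -0.7, -6.3]
width: 39.6
```

carry_out([
  [0.003,0,0,0,0,0],
  [0,0,0,0,0,0],
])

```text
t: 12.1
ee_pos: [523.2, -162.3, 133.1]
orientation: [2.163, 0.109, -2.17]
ft_force: [-0.8, -0.7, -6.3]
width: 39.7
```

carry_out([
  [0.005,0,0,0,0,0],
  [0.005,0,0,0,0,0],
])

```text
t: 12.35
ee_pos: [523.6, -162.8, 128.3]
orientation: [2.163, 0.108, -2.169]
ft_force: [-11.9, 6.2, 45.2]
width: 39.8
```

carry_out([
  [0.007,0,0,0,0,0],
  [0.007,0,0,0,0,0],
])

```text
t: 12.6
ee_pos: [527.6, -162.4, 122.9]
orientation: [2.173, 0.107, -2.16]
ft_force: [-10.0, 6.3, 44.9]
width: 40.0
```

```bash
python3 - <<'E'
from fit import *
go([524,-160.7,132],-84.1)
o=ctrl.get_obs();print(o['moment'].round(2),o['joint_torque'].round(1))
d=snap('scene','s6');t=snap('top','t6')
a=cv2.resize(d['pixels'][120:260,160:300],None,fx=4,fy=4,interpolation=cv2.INTER_CUBIC)
cv2.imwrite('pics/c8.png',a)
E
```

```text
t 12.6 tcp [ 527.6 -162.4  122.9] F [-10.    6.3  44.9] w 40.0
yaw_y -84.11 x [ 0.006 -0.004 -1.   ] q6 1.15
tool mm [-9.1 -2.   3.4]
turn deg [-0.01 -0.33 -0.25]
shift after turn [-9.1 -2.1  3.4]
[1.61 1.6  0.13] [ -2.2 -27.3 -15.3  -1.   -3.5   0.1]
```

View pics/c8.png

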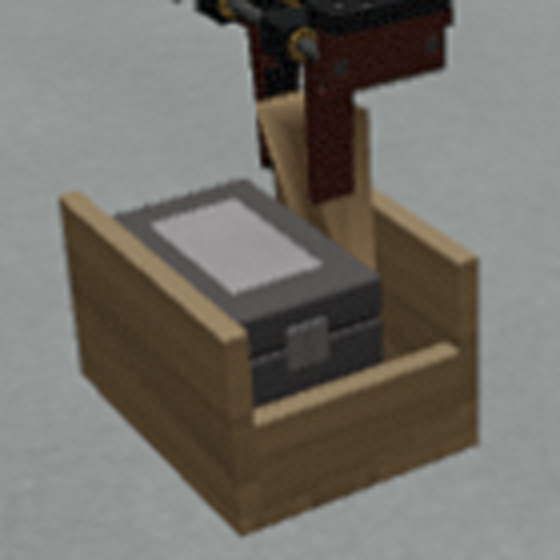

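Force reached 45 N, under the 120 N limit, and the fingers slid about 8 mm down the wedge, which has stopped moving. The case corner, crop (380,275), is 3.3 px further out than at the start and no longer moves. So the wedge appears jammed. Unload in place, open, rise.

carry_out([
  [0,0,0,0,0,0],
])

```text
t: 12.82
ee_pos: [527.6, -162.3, 123.0]
orientation: [2.173, 0.107, -2.159]
ft_force: [0.1, -3.9, -18.5]
width: 40.0
```

carry_out([
  [-0.001,0,0,0,0,0],
  [0,0,0,0,0,0],
  [0,0,0,0,0,0],
  [0,0,0,0,0,0],
  [0,0,0,0,0,0],
], grip=0)

```text
t: 13.45
ee_pos: [526.6, -161.7, 122.1]
orientation: [2.17, 0.109, -2.164]
ft_force: [-0.2, -0.6, -0.2]
width: 85.8
```

carry_out([
  [-0.03,0,0,0,0,0],
  [-0.05,0,0,0,0,0],
  [-0.05,0,0,0,0,0],
  [0,0,0,0,0,0],
])

```text
t: 13.95
ee_pos: [525.8, -161.3, 254.9]
orientation: [2.168, 0.11, -2.167]
ft_force: [0.2, -0.3, -0.4]
width: 88.0
```

```bash
python3 - <<'E'
from fit import *
go([524,-160.7,132],-84.1)
d=snap('scene','s7');t=snap('top','t7')
a=cv2.resize(d['pixels'][100:240,160:300],None,fx=4,fy=4,interpolation=cv2.INTER_CUBIC)
C=np.array([557.9,-154.5]);an=np.radians(5.9)
M=np.array([[np.cos(an),-np.sin(an)],[np.sin(an),np.cos(an)]])
def W(x,y,z): return np.r_[C+M@[x,y],z]
def draw(P,E,c):
    q=(proj(d,P)-[160,100]+.5)*4-.5
    for i,j in E: cv2.line(a,tuple(map(int,q[i].round())),tuple(map(int,q[j].round())),c,1,cv2.LINE_AA)
y=-3
draw([W(-58,y-20,165),W(-58,y+20,165),W(-15,y+20,165),W(-15,y-20,165),W(-58,y+20,25),W(-52,y+20,25)],[(0,1),(1,2),(2,3),(3,0),(1,4),(2,5)],(0,0,255))
draw([W(-32,-75,100),W(-32,65,100),W(58,65,100),W(58,-75,100)],[(0,1),(1,2),(2,3),(3,0)],(0,255,0))
cv2.imwrite('pics/c9.png',a)
E
```

```text
t 13.95 tcp [ 525.8 -161.3  254.9] F [ 0.2 -0.3 -0.4] w 88.0
yaw_y -84.1 x [ 0.001 -0.002 -1.   ] q6 1.15
tool mm [122.9  -1.    1.8]
turn deg [-0.   -0.04 -0.11]
shift after turn [122.9  -0.8   1.7]
```

View pics/c9.png

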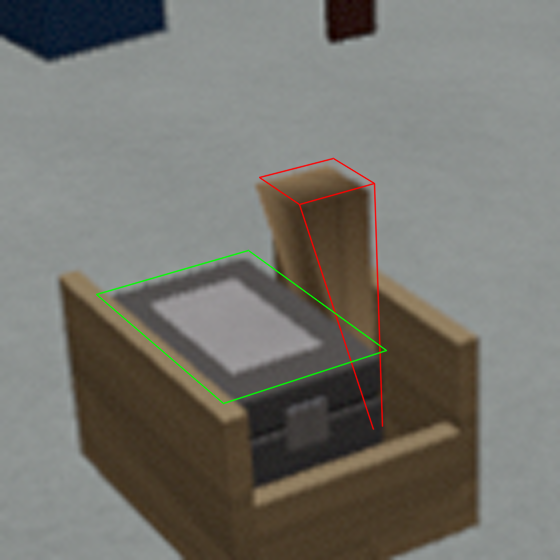

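The released wedge stands upright. The head corners at crop (262,185) and (370,190) lie about 7 px below the 165 mm model, the same offset the carrier wall shows, so head height is about 165. Unloading pulled up on it with some 18 N, so I'll re-seat it by pressing the head with closed fingers. That also checks its height.

carry_out([
  [0.03,0,0.003,0,0,0],
  [0.03,0,0,0,0,0],
  [0.015,0,0,0,0,0],
  [0,0,0,0,0,0],
  [0,0,0,0,0,0],
  [0,0,0,0,0,0],
], grip=1)

```text
t: 14.8
ee_pos: [517.3, -160.0, 169.8]
orientation: [2.156, 0.115, -2.184]
ft_force: [-0.1, 0.2, -0.4]
width: 31.2
```

carry_out([
  [0.005,0,0,0,0,0],
  [0,0,0,0,0,0],
])

```text
t: 15.05
ee_pos: [518.0, -160.2, 165.7]
orientation: [2.158, 0.115, -2.181]
ft_force: [0.3, 0.1, -0.1]
width: 11.2
```

carry_out([
  [0,0,-0.003,0,0,0],
  [0,0,0,0,0,0],
])

```text
t: 15.3
ee_pos: [521.5, -159.9, 166.1]
orientation: [2.159, 0.114, -2.18]
ft_force: [0.5, 0.4, 0.7]
width: 0.7
```

carry_out([
  [0.003,0,0,0,0,0],
  [0,0,0,0,0,0],
])

```text
t: 15.55
ee_pos: [521.8, -160.0, 163.3]
orientation: [2.16, 0.114, -2.179]
ft_force: [-0.7, -0.3, 1.2]
width: 0.5
```

carry_out([
  [0.003,0,0,0,0,0],
])

```text
t: 15.68
ee_pos: [522.0, -160.1, 162.7]
orientation: [2.16, 0.114, -2.179]
ft_force: [-13.5, 3.8, 46.0]
width: 0.3
```

The head is met at 163 mm and doesn't yield under 46 N, so the wedge is firmly jammed. Retreating.

carry_out([
  [-0.002,0,0,0,0,0],
  [-0.03,0,0,0,0,0],
  [-0.05,0,0,0,0,0],
  [-0.05,0,0,0,0,0],
  [0,-0.05,0,0,0,0],
  [0,-0.05,0,0,0,0],
  [0,-0.05,0,0,0,0],
  [0,0,0,0,0,0],
])

```text
t: 16.68
ee_pos: [507.3, -7.7, 298.8]
orientation: [2.162, 0.112, -2.18]
ft_force: [0.2, -0.6, -0.3]
width: 0.8
```

carry_out([
  [0,-0.06,0,0,0,0],
  [0,-0.06,0,0,0,0],
  [0,-0.06,0,0,0,0],
  [0,0,0,0,0,0],
])

```text
t: 17.18
ee_pos: [490.8, 173.0, 298.6]
orientation: [2.165, 0.106, -2.18]
ft_force: [-0.5, -0.2, -0.5]
width: 0.4
```

```bash
python3 - <<'E'
from fit import *
go([524,-160.7,132],-84.1)
d=snap('scene','s8');t=snap('top','t8')
a=cv2.resize(d['pixels'][110:240,165:290],None,fx=3,fy=3,interpolation=cv2.INTER_CUBIC)
b=cv2.convertScaleAbs(cv2.resize(t['pixels'][145:275,330:455] if 0 else t['pixels'][145:275,310:450],None,fx=3,fy=3,interpolation=cv2.INTER_CUBIC),alpha=1.6,beta=10)
cv2.imwrite('pics/c10.png',np.hstack([a,b]));print(a.shape,b.shape)
E
```

```text
t 17.18 tcp [490.8 173.  298.6] F [-0.5 -0.2 -0.5] w 0.4
yaw_y -84.46 x [-0.007  0.001 -1.   ] q6 1.79
tool mm [166.1 335.5  -1.9]
turn deg [-0.36  0.39  0.08]
shift after turn [166.6 335.3   1.3]
(390, 375, 3) (390, 420, 3)
```

View pics/c10.png

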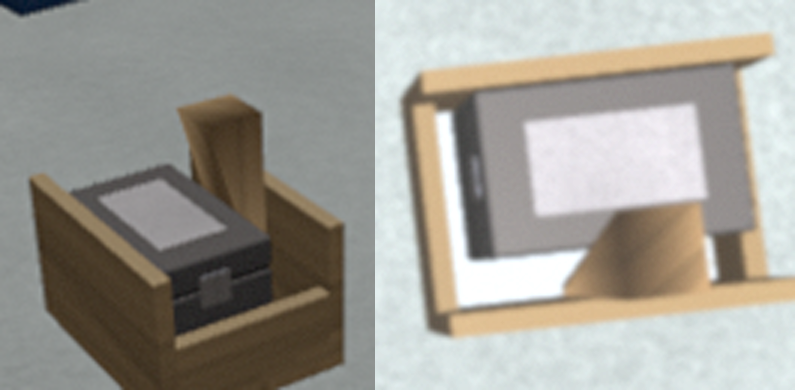

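The last picture shows the wedge standing upright in the near-wall gap, head at (220,105) in the left half and (650,250) in the right. The case is against the far wall along its upper edge, (475,93) to (733,65). Contact at 163 mm puts the foot at 23 mm, so the wedge is 26.3 mm thick at the case top, equal to the full 26 mm clearance. Handing in.

```bash
python3 -c "
from workcell import ctrl
print(ctrl.close_job())"
```

```text
the job is handed in; nothing more can be done
None
```

The wedge is jammed upright in the gap at the near wall, at about the middle, and the slide case is pushed up against the far wall. I handed in at about 17 s of the 38 s allowed, with the arm well clear.

I took the plain wedge from the middle of the stand and lowered it thin end down with its flat face to the near wall. I pressed it until it jammed, let go, then pressed the head once more with closed fingers.

**Last checks that agree:**
- The head was met at about 163 mm and hardly moved under 46 N. The tight height given is 165 mm.
- At that height the wedge is about 26.3 mm thick at the case's top edge, against the 26 mm available once the case is home.
- The last pictures show the wedge upright and the case at the far wall, which I can confirm only to about 2 mm.

**Checks that disagree or deviated:**
- **Slip:** the fingers slid about 8 mm down the wedge at 45 N, so I pressed the head again.
- **Peak force:** both presses reached about 45 N, above the 15–20 N jamming figure. Only the fingers touched the wedge, and the wrist limit is 120 N.
- **Force sign:** during the early pressing the vertical force read slightly negative, down to -6 N, which I could not explain.
- **Camera offset:** my model overlay in the scene picture sat about 1.5 px off, within the stated calibration.

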